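Clamp, mark out and unload brass bars on a goldsmith's bench

ROBOT

A 7-joint arm with a two-finger parallel gripper is mounted at the origin on the work surface. World frame = base frame: x ahead of the robot, y to its left, z up, the work surface at z = 0. Lengths are in m, angles in rad, forces in N, time in s.
With the tool pointing down it reaches from about 0.35 to 0.9 m from the base axis. Payload 19.9 kg.
Tool frame: the origin (TCP) lies between the finger pads; the fingertips stand 19 mm ahead of it and the grasp point (between the pads) is the TCP; z points along the fingers, y is the line along which they close (so a half turn about z gives the same grasp; the last joint's range is limited). The gripper opens to 94 mm and grips with 3 to 60 N. Pads are 16 mm wide; open, the fingers measure 119 mm over their backs; the gripper's body (75 mm by 177 mm) begins 78 mm behind the grasp point.
Start: joints at [-1.258, 0.417, -0.01, 1.614, 0.005, 1.111, -0.053], TCP at [0.217, 0.586, 0.224] pointing down, gripper open.
Joint ranges: [-2.81, 2.81], [-0.39, 2.02], [-1.27, 1.25], [0.06, 2.57], [-1.19, 4.33], [0.19, 2], [-2.82, 2.82]. Speed limits (rad/s): [1.89, 1.89, 2.39, 2.39, 3.01, 3.01, 3.01].

INTERFACE

Orientations are given as a 3x3 rotation matrix whose columns are the frame's x, y, z axes.
In Python, from rig import robot gives the robot as it stands. Calls block until the motion is done:
- robot.move_ptp(position, orientation): joint-space move of the TCP to a pose.
- robot.move_linear(position, velocity=0.15, frame=None, threshold=None): straight line of the TCP; frame=None keeps the orientation; velocity is the mean speed in m/s. With threshold (N) it stops when the force on the tool has changed by that much, and returns True; else False.
- robot.goto_joints(angles): joint-space move.
- robot.gripper_to(opening): finger opening in m; the grip force is fixed at half the most; returns when the fingers have stopped.
- robot.pause(seconds).
- robot.ik(position, orientation): joint angles nearest the present ones, or None.
- robot.get_state(): the state.
- robot.grab_frame(name): name is "side" or "top" or "wrist"; returns the picture (384x512x3 uint8, red, green, blue); there is no depth.
- robot.camera_info(name): a dict with "fx", "fy", "cx", "cy" (pixels), "rvec" (rotation vector, rad) and "tvec" (3), from world to camera coordinates, as OpenCV has them. Camera axes: x right, y down, z forward; pixel columns grow to the right and rows downward; lengths in m; the calibration is good to about 2 mm. A picture is of the moment at which its call begins: read the wrist's pose just before it. camera_info takes no time and is no camera call; for the wrist camera it gives the pose at the moment of the call.
A pose or a line that the arm cannot do raises robot.PlanningError and nothing moves.
- robot.sign_off(): hands the job in; it is judged then, once.
The state is a dict: "time": time; "qpos": joint angles; "joint_vel": joint speeds; "effort": joint torques, N m; "ee_pos": TCP position; "tool_rot": TCP orientation; "force": force on the tool from outside, world axes, zero at the start; "moment": the same for the moment, N m; "opening": finger opening in m; "grasp_force": force on a finger pad.
Only numpy, scipy, OpenCV 4.12 (cv2) and the standard library are available. Lean on these libraries where they do the work, as an engineer would, in place of code of your own. Each camera call takes 0.05 s, during which the arm holds its last target. There are 200 camera calls.

TASK

Lay every brass bar from the tray flat in a lane of its own in the marking jig, then clamp them by turning the slim knurled ring clockwise until it is fully home, never touching the fixed rings above and below it nor pushing the straightedge by hand. Then lay the scriber, point down, in the cradle of the sloping rest and let go to take a fresh grip, and draw its point slowly (2 to 3 cm/s) along the whole edge of the straightedge, just at the bars' top surface, from the turret end to the other end. Finally put the scriber back in the sloping rest, turn the ring fully open again and lay the bars back flat in the tray, side by side, leaving hammer, spool and jar alone.

Things in the scene. Friction and masses are not known exactly. Their poses are not given: they have to be found in the camera images.
- bar_1: cast brass bar, 90 long x 22 wide x 14 high mm, 0.22 kg, lying in the tray; origin at the centre of its underside, x along its length. Two or three bars are present (None if absent).
- bar_2: cast brass bar, 90 long x 22 wide x 14 high mm, 0.22 kg, lying in the tray; origin at the centre of its underside, x along its length. Two or three bars are present (None if absent).
- bar_3: cast brass bar, 90 long x 22 wide x 14 high mm, 0.22 kg, lying in the tray; origin at the centre of its underside, x along its length. Two or three bars are present (None if absent).
- jig: marking jig, fixed dark steel base 180 x 310 x 20 mm. Origin on the bench under the centre of the bed's middle lane; x towards the robot and y to the robot's right, within 0.15 rad. The bed (its top, 20 mm up) has three lanes along x and ends 90 mm to -y; the clamp turret stands at x -28, y +175 mm
- lane_1 (a point): centre of lane 1 on the bed, 20 mm up, where the centre of a bar's underside belongs; lanes 56 mm apart, lane 1 nearest the turret. A lane is 98 mm long between end stops 12 mm high, and 30 mm wide between ribs 8 mm high that stand only at its ends: the middle 54 mm of its length is free for the fingers
- lane_2 (a point): centre of lane 2 on the bed, 20 mm up, where the centre of a bar's underside belongs; lanes 56 mm apart, lane 1 nearest the turret. A lane is 98 mm long between end stops 12 mm high, and 30 mm wide between ribs 8 mm high that stand only at its ends: the middle 54 mm of its length is free for the fingers
- lane_3 (a point): centre of lane 3 on the bed, 20 mm up, where the centre of a bar's underside belongs; lanes 56 mm apart, lane 1 nearest the turret. A lane is 98 mm long between end stops 12 mm high, and 30 mm wide between ribs 8 mm high that stand only at its ends: the middle 54 mm of its length is free for the fingers
- clamp_ring (a joint): the turret's slim knurled steel ring, 60 mm across, 14 tall, upright axis. Value in rad grows clockwise seen from above: 0 open, stop at 1.25 fully home; starts at 0 to 0.25. Stays where left, turns with about 0.2 N m, drives the straightedge 28.8 mm per rad
- ring_mid (a point): centre of the clamp ring, on its axis at half its height (69 mm above the bench); it turns with the ring about its z axis
- ring_above: fixed aluminium ring directly above the clamp ring, 50 mm across, its top 90 mm above the bench (a 3 mm button on top); origin on the axis at its underside, 78 mm up. The clamp ring stands 5 mm proud of it all round. Not to be touched
- ring_below: fixed aluminium ring directly below the clamp ring, 50 mm across, from 42 to 60 mm above the bench, on a 75 mm square block; origin on the axis at its underside. The clamp ring stands 5 mm proud of it all round. Not to be touched
- blade: sliding steel straightedge, 176 mm long (y), 46 wide, 4 thick, on the bed's far side from the robot; underside 36 mm above the bench, 2 mm over bars in the lanes. Origin in the middle of its working (+x) edge, at the underside. The clamp ring slides it along the jig's +x (towards the robot) over the bars' far ends; its edge is 58 mm to -x of the lanes' centres when open, 22 mm when home
- mark_1 (a point): point 1 of 5, 31 mm apart, along the straightedge's working edge, 3 mm beyond the edge (+x) and 2 mm above the bars' tops; 1 is at the turret end, 5 at the other end; they move with the straightedge. The scriber's point passes through them
- mark_2 (a point): point 2 of 5, 31 mm apart, along the straightedge's working edge, 3 mm beyond the edge (+x) and 2 mm above the bars' tops; 1 is at the turret end, 5 at the other end; they move with the straightedge. The scriber's point passes through them
- mark_3 (a point): point 3 of 5, 31 mm apart, along the straightedge's working edge, 3 mm beyond the edge (+x) and 2 mm above the bars' tops; 1 is at the turret end, 5 at the other end; they move with the straightedge. The scriber's point passes through them
- mark_4 (a point): point 4 of 5, 31 mm apart, along the straightedge's working edge, 3 mm beyond the edge (+x) and 2 mm above the bars' tops; 1 is at the turret end, 5 at the other end; they move with the straightedge. The scriber's point passes through them
- mark_5 (a point): point 5 of 5, 31 mm apart, along the straightedge's working edge, 3 mm beyond the edge (+x) and 2 mm above the bars' tops; 1 is at the turret end, 5 at the other end; they move with the straightedge. The scriber's point passes through them
- tray: fixed shallow grey tray, 220 (x) x 250 (y) mm outside, walls 5 mm thick and 12 mm high, floor 5 mm above the bench; origin on the bench under its centre
- scriber: scriber, 0.08 kg: dark wooden handle 14 mm square, 100 long, then a steel shaft 7 mm thick, 55 long, then a point 3 mm thick, 10 long. Origin on its axis near the centre of mass, 40 mm behind the handle's front: grip here; +x runs to the handle's rear end (60 mm away). It starts flat on the bench, point roughly away from the robot
- scriber_tip (a point): the scriber's point, on its axis 105 mm from its origin to -x
- cradle: cradle of the fixed wooden sloping rest. Origin 90 mm up: the scriber's origin when in place; x = the scriber's axis there, rising at 0.52 rad (30 degrees) towards the robot, point low on the far side; z square to the slope. Open U notches 12 mm long: at x -56 (under the shaft, 18 wide) and +48 mm (under the handle, 20 wide), walls 12 mm high over their floors; free between. Cork stop at x -108 mm
- hammer: bystander: small hammer, 200 mm, lying beyond the jig
- spool: bystander: copper wire spool, 64 mm across, 46 mm tall
- jar: bystander: small closed glass jar, 60 mm across, 70 mm tall
Things that resemble listed ones, but are neither listed nor needed, are in the scene too. What is meant by the scriber is not orange, and is the larger of those in its own colour.

How it is judged:
On the way, in this order (a step that is already met when the one before it is completed fails the run):
1. every brass bar lies flat in a lane of its own on the jig's bed, let go and at rest, with the clamp still open ((horizontal distance between bar_1 and lane_1 below 0.009 m or horizontal distance between bar_1 and lane_2 below 0.009 m or horizontal distance between bar_1 and lane_3 below 0.009 m) and angle between the x axis of each of bar_1, bar_2, bar_3 and the x axis of jig, either way round below 0.15 rad and height (world z) of bar_1 between 0.016 and 0.025 m and linear speed of each of bar_1, bar_2, bar_3 below 0.02 m/s and contact force between the fingers and bar_1 below 0.05 N and (horizontal distance between bar_2 and lane_1 below 0.009 m or horizontal distance between bar_2 and lane_2 below 0.009 m or horizontal distance between bar_2 and lane_3 below 0.009 m) and height (world z) of bar_2 between 0.016 and 0.025 m and contact force between the fingers and bar_2 below 0.05 N and (horizontal distance between bar_3 and lane_1 below 0.009 m or horizontal distance between bar_3 and lane_2 below 0.009 m or horizontal distance between bar_3 and lane_3 below 0.009 m) and height (world z) of bar_3 between 0.016 and 0.025 m and contact force between the fingers and bar_3 below 0.05 N and value of joint clamp_ring below 0.6 rad), for 0.3 s.
2. the clamp ring is turned fully home (1.15 rad or more), so that the straightedge lies over the bars (value of joint clamp_ring above 1.15 rad), for 0.2 s.
3. the scriber lies in the cradle of the sloping rest, point down, let go and at rest (distance between scriber and cradle below 0.015 m and angle between the x axis of scriber and the x axis of cradle, either way round below 0.15 rad and distance between scriber_tip and cradle above 0.09 m and x of scriber_tip in the frame of cradle below -0.09 m and contact force between the fingers and scriber below 0.05 N and linear speed of scriber below 0.02 m/s), for 0.3 s.
4. the scriber's point passes mark 1 of 5 along the straightedge's edge, within 6 mm, counted from the turret end, the bars clamped in their lanes (distance between scriber_tip and mark_1 below 0.006 m and value of joint clamp_ring above 1.1 rad and (horizontal distance between bar_1 and lane_1 below 0.009 m or horizontal distance between bar_1 and lane_2 below 0.009 m or horizontal distance between bar_1 and lane_3 below 0.009 m) and angle between the x axis of each of bar_1, bar_2, bar_3 and the x axis of jig, either way round below 0.15 rad and height (world z) of bar_1 between 0.016 and 0.025 m and (horizontal distance between bar_2 and lane_1 below 0.009 m or horizontal distance between bar_2 and lane_2 below 0.009 m or horizontal distance between bar_2 and lane_3 below 0.009 m) and height (world z) of bar_2 between 0.016 and 0.025 m and (horizontal distance between bar_3 and lane_1 below 0.009 m or horizontal distance between bar_3 and lane_2 below 0.009 m or horizontal distance between bar_3 and lane_3 below 0.009 m) and height (world z) of bar_3 between 0.016 and 0.025 m), for 0.05 s.
5. the scriber's point passes mark 2 of 5 along the straightedge's edge, within 6 mm, counted from the turret end, the bars clamped in their lanes (distance between scriber_tip and mark_2 below 0.006 m and value of joint clamp_ring above 1.1 rad and (horizontal distance between bar_1 and lane_1 below 0.009 m or horizontal distance between bar_1 and lane_2 below 0.009 m or horizontal distance between bar_1 and lane_3 below 0.009 m) and angle between the x axis of each of bar_1, bar_2, bar_3 and the x axis of jig, either way round below 0.15 rad and height (world z) of bar_1 between 0.016 and 0.025 m and (horizontal distance between bar_2 and lane_1 below 0.009 m or horizontal distance between bar_2 and lane_2 below 0.009 m or horizontal distance between bar_2 and lane_3 below 0.009 m) and height (world z) of bar_2 between 0.016 and 0.025 m and (horizontal distance between bar_3 and lane_1 below 0.009 m or horizontal distance between bar_3 and lane_2 below 0.009 m or horizontal distance between bar_3 and lane_3 below 0.009 m) and height (world z) of bar_3 between 0.016 and 0.025 m), for 0.05 s.
6. the scriber's point passes mark 3 of 5 along the straightedge's edge, within 6 mm, counted from the turret end, the bars clamped in their lanes (distance between scriber_tip and mark_3 below 0.006 m and value of joint clamp_ring above 1.1 rad and (horizontal distance between bar_1 and lane_1 below 0.009 m or horizontal distance between bar_1 and lane_2 below 0.009 m or horizontal distance between bar_1 and lane_3 below 0.009 m) and angle between the x axis of each of bar_1, bar_2, bar_3 and the x axis of jig, either way round below 0.15 rad and height (world z) of bar_1 between 0.016 and 0.025 m and (horizontal distance between bar_2 and lane_1 below 0.009 m or horizontal distance between bar_2 and lane_2 below 0.009 m or horizontal distance between bar_2 and lane_3 below 0.009 m) and height (world z) of bar_2 between 0.016 and 0.025 m and (horizontal distance between bar_3 and lane_1 below 0.009 m or horizontal distance between bar_3 and lane_2 below 0.009 m or horizontal distance between bar_3 and lane_3 below 0.009 m) and height (world z) of bar_3 between 0.016 and 0.025 m), for 0.05 s.
7. the scriber's point passes mark 4 of 5 along the straightedge's edge, within 6 mm, counted from the turret end, the bars clamped in their lanes (distance between scriber_tip and mark_4 below 0.006 m and value of joint clamp_ring above 1.1 rad and (horizontal distance between bar_1 and lane_1 below 0.009 m or horizontal distance between bar_1 and lane_2 below 0.009 m or horizontal distance between bar_1 and lane_3 below 0.009 m) and angle between the x axis of each of bar_1, bar_2, bar_3 and the x axis of jig, either way round below 0.15 rad and height (world z) of bar_1 between 0.016 and 0.025 m and (horizontal distance between bar_2 and lane_1 below 0.009 m or horizontal distance between bar_2 and lane_2 below 0.009 m or horizontal distance between bar_2 and lane_3 below 0.009 m) and height (world z) of bar_2 between 0.016 and 0.025 m and (horizontal distance between bar_3 and lane_1 below 0.009 m or horizontal distance between bar_3 and lane_2 below 0.009 m or horizontal distance between bar_3 and lane_3 below 0.009 m) and height (world z) of bar_3 between 0.016 and 0.025 m), for 0.05 s.
8. the scriber's point passes mark 5 of 5 along the straightedge's edge, within 6 mm, counted from the turret end, the bars clamped in their lanes (distance between scriber_tip and mark_5 below 0.006 m and value of joint clamp_ring above 1.1 rad and (horizontal distance between bar_1 and lane_1 below 0.009 m or horizontal distance between bar_1 and lane_2 below 0.009 m or horizontal distance between bar_1 and lane_3 below 0.009 m) and angle between the x axis of each of bar_1, bar_2, bar_3 and the x axis of jig, either way round below 0.15 rad and height (world z) of bar_1 between 0.016 and 0.025 m and (horizontal distance between bar_2 and lane_1 below 0.009 m or horizontal distance between bar_2 and lane_2 below 0.009 m or horizontal distance between bar_2 and lane_3 below 0.009 m) and height (world z) of bar_2 between 0.016 and 0.025 m and (horizontal distance between bar_3 and lane_1 below 0.009 m or horizontal distance between bar_3 and lane_2 below 0.009 m or horizontal distance between bar_3 and lane_3 below 0.009 m) and height (world z) of bar_3 between 0.016 and 0.025 m), for 0.05 s.
At the end, for the whole second after the job is handed in: every bar present lies flat on the tray's floor, still (none on the rim or on another bar), the clamp ring is opened again to 0.25 rad or less, and the scriber lies point down in the cradle (within 15 mm and 0.15 rad), let go and at rest (all of step 3 and x of bar_1 in the frame of tray between -0.09 and 0.09 m and y of bar_1 in the frame of tray between -0.115 and 0.115 m and height (world z) of each of bar_1, bar_2, bar_3 below 0.01 m and angle between each of bar_1, bar_2, bar_3's own z axis and vertical below 0.1 rad and linear speed of each of bar_1, bar_2, bar_3 below 0.02 m/s and x of bar_2 in the frame of tray between -0.09 and 0.09 m and y of bar_2 in the frame of tray between -0.115 and 0.115 m and x of bar_3 in the frame of tray between -0.09 and 0.09 m and y of bar_3 in the frame of tray between -0.115 and 0.115 m and value of joint clamp_ring below 0.25 rad); the robot touches nothing.
It fails at once if the gripper or arm presses on the fixed ring above or below the clamp ring (over 1.5 N) (contact force between any of the fingers, the arm and ring_above above 1.5 N or contact force between any of the fingers, the arm and ring_below above 1.5 N).
It fails at once if the gripper or arm pushes the straightedge itself (over 3 N) (contact force between any of the fingers, the arm and blade above 3 N).
It fails at once if the scriber hurries (over 0.1 m/s) while its point is down at the edge of the closed straightedge (value of joint clamp_ring above 1.1 rad and linear speed of scriber above 0.1 m/s and x of scriber_tip in the frame of blade between -0.006 and 0.012 m and y of scriber_tip in the frame of blade between -0.07 and 0.07 m and z of scriber_tip in the frame of blade below 0.003 m).
It fails at once if the hammer, the spool or the jar is moved more than 30 mm (distance of any of hammer, spool, jar from where it was at the start of the episode above 0.03 m).
Of bar_1, bar_2, bar_3 only 2 to 3 are there at a start; the rules pass over those that are not, and their reading is None.
At some moment in a run one of bar_1, bar_2, bar_3 may be knocked a few centimetres aside while the robot is not near it.
It also fails if it takes over 210 s, if anything falls off the work surface, if the arm or the gripper's body presses on something with over 40 N, if the wrist force passes 120 N, or if a joint passes its speed limit or range.

## Working session

There is one attempt and no reset: what is moved stays moved. The work goes in short steps, each a Python script; the robot and the scene stay as the last script left them, time stands still between calls to the robot, and variables do not carry over. Pictures are saved under pics/ and viewed, at most 14 in all, crops included, and the job is handed in when it is done.

```bash
ls; mkdir -p pics; cat > h.py <<'E'
import numpy as np, cv2
from rig import robot
def info(n):
    c=robot.camera_info(n); K=np.array([[c['fx'],0,c['cx']],[0,c['fy'],c['cy']],[0,0,1.]])
    R=cv2.Rodrigues(np.array(c['rvec'],float))[0]; return K,R,np.array(c['tvec'],float)
def ray(px,z,cam):
    K,R,t=cam; px=np.atleast_2d(px).astype(float)
    d=(np.c_[px,np.ones(len(px))]@np.linalg.inv(K).T)@R; o=-R.T@t
    return o+d*((z-o[2])/d[:,2])[:,None]
def proj(P,cam):
    K,R,t=cam; q=(np.atleast_2d(P)@R.T+t)@K.T; return q[:,:2]/q[:,2:]
def snap(n,name=None):
    cam=info(n); im=robot.grab_frame(n)
    if name: cv2.imwrite(f'pics/{name}.png',im[:,:,::-1])
    return im,cam
E
python3 - <<'E'
from h import *
ims=[]
for n in('top','side'):
    im,c=snap(n,n); print(n,c[0][0,0],(-c[1].T@c[2]).round(3),c[1].round(2).tolist())
    cv2.imwrite(f'pics/{n}_big.png',cv2.resize(im[:,:,::-1],(800,600),interpolation=cv2.INTER_CUBIC))
E
```

```text
pics
top 387.056852825603 [ 0.387 -0.041  1.132] [[-0.0, -1.0, -0.01], [-0.99, 0.0, -0.16], [0.16, 0.01, -0.99]]
side 384.3309630367044 [ 0.038 -0.527  0.954] [[0.71, -0.71, 0.01], [-0.54, -0.55, -0.63], [0.45, 0.44, -0.78]]
```

View pics/top_big.png

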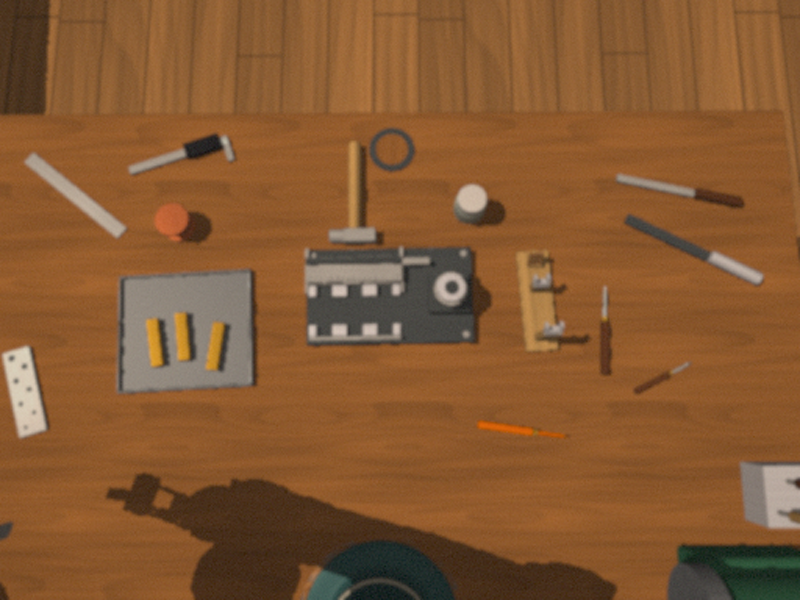

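View pics/side_big.png

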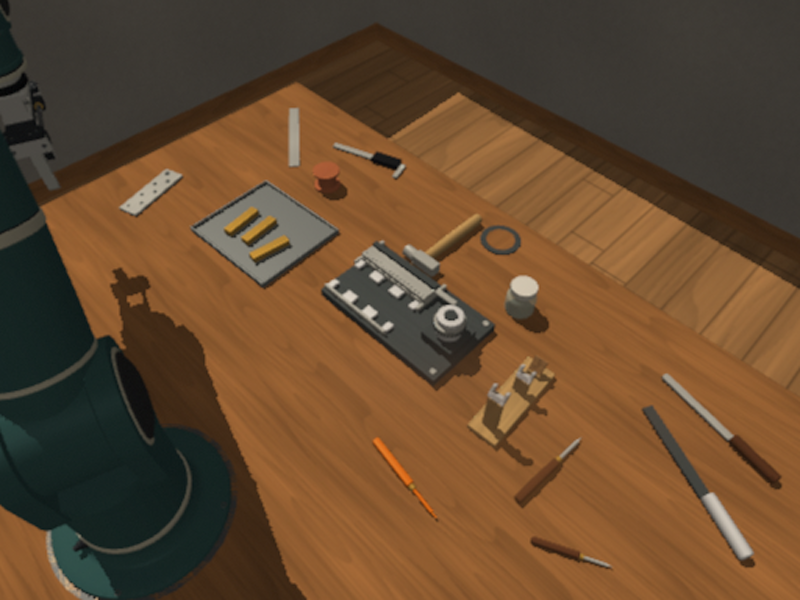

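Top picture (800-px scale): bars at (155,342), (182,336) and (216,346). The jig is at (390,295) with its turret ring at (450,288), and the rest is at (538,300).

Scriber candidates:
- brown (605,330), about 163 mm long
- small brown (662,378)
- orange (520,430)
- brown-handled knife (680,190), about 234 mm, with a wide blade

I choose (605,330) by its colour, the 165 mm length and the point facing away from the robot. The close crop will check it.

```bash
python3 - <<'E'
from h import *
s=robot.get_state(); print(np.round(s['tool_rot'],2).tolist(), s['time'])
cam=info('top'); f=512/800
for n,p,z in [('bars',[[155,342],[182,336],[216,346]],.019),('turret',[[450,288]],.09),('jig corners',[[306,249],[474,249],[474,343],[306,343]],.02),('scr tip,front,rear',[[605,287],[604,320],[605,373]],.007),('rest',[[538,282],[552,330]],.08),('traycorn',[[120,278],[253,270],[253,385],[119,391]],.012)]:
    print(n,ray(np.array(p)*f,z,cam)[:,:2].round(3).tolist())
w=info('wrist'); R=np.array(s['tool_rot']); print('wrist cam in tool',(R.T@(-w[1].T@w[2]-s['ee_pos'])).round(3),(w[1]@R).round(2).tolist(),w[0][0,0])
D=np.array([[1,0,0],[0,-1,0],[0,0,-1.]])
for p in [(.45,.38,.35),(.5,0,.35),(.47,-.3,.35)]:
    for sg in(1,-1):
        M=D@np.diag([sg,sg,1]); q=robot.ik(p,M); print(p,sg,None if q is None else np.round(q,2))
E
```

```text
[[-0.94, 0.35, -0.0], [0.35, 0.94, -0.0], [-0.0, -0.0, -1.0]] 0.1
bars [[0.49, 0.417], [0.5, 0.367], [0.482, 0.303]]
turret [[0.576, -0.124]]
jig corners [[0.664, 0.141], [0.663, -0.176], [0.485, -0.172], [0.486, 0.137]]
scr tip,front,rear [[0.591, -0.423], [0.528, -0.418], [0.43, -0.414]]
rest [[0.587, -0.281], [0.502, -0.302]]
traycorn [[0.612, 0.493], [0.626, 0.242], [0.41, 0.234], [0.4, 0.48]]
wrist cam in tool [ 0.076  0.001 -0.159] [[-0.0, 1.0, -0.0], [-0.97, -0.0, -0.26], [-0.26, 0.0, 0.97]] 286.78899174746687
(0.45, 0.38, 0.35) 1 [-1.22  0.3   0.59  1.56 -0.17  1.34 -2.18]
(0.45, 0.38, 0.35) -1 [-0.79  0.26  0.05  1.54 -0.01  1.34  0.83]
(0.5, 0, 0.35) 1 [-0.82  0.11  0.83  1.77 -0.08  1.3  -1.54]
(0.5, 0, 0.35) -1 [-0.6   0.09  0.58  1.76 -0.05  1.3   1.57]
(0.47, -0.3, 0.35) 1 [-0.29  0.31  1.01  1.64 -0.27  1.34 -0.81]
(0.47, -0.3, 0.35) -1 [ 0.82  0.22 -0.37  1.61  0.08  1.33  2.01]
```

```bash
cat >> h.py <<'E'
def down(yaw=0,sg=-1):
    "tool down; tool y rotated by yaw (ccw from above) away from world y"
    c,s=np.cos(yaw),np.sin(yaw); Z=np.array([[c,-s,0],[s,c,0],[0,0,1]])
    return Z@np.diag([-1,1,-1.]) if sg<0 else Z@np.diag([1,-1,-1.])
E
python3 - <<'E'
from h import *
for n,p in(('jig',(.55,-.02,.25)),('tray',(.49,.36,.22))):
    robot.move_ptp(p,down()); im,c=snap('wrist','w_'+n)
    np.savez(f'w_{n}.npz',K=c[0],R=c[1],t=c[2]); print(robot.get_state()['time'],np.round(robot.get_state()['qpos'],2))
a=[cv2.imread(f'pics/w_{n}.png') for n in('jig','tray')]
cv2.imwrite('pics/w2.png',cv2.resize(np.vstack(a),(800,1200))[:600]); cv2.imwrite('pics/w3.png',cv2.resize(a[1],(800,600)))
E
```

```text
2.6083 [-0.48  0.29  0.55  1.79 -0.17  1.11  1.7 ]
4.0917 [-1.    0.41  0.42  1.67 -0.19  1.09  1.04]
```

View pics/w2.png

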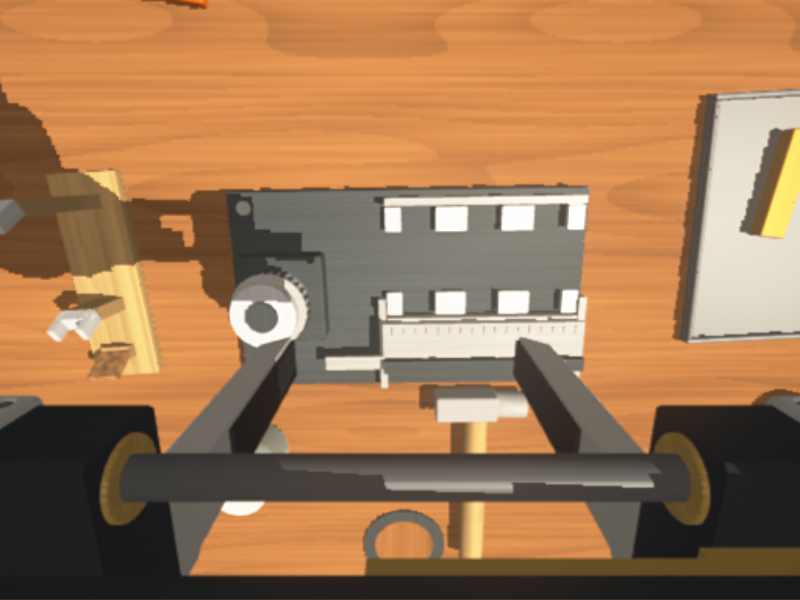

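View pics/w3.png

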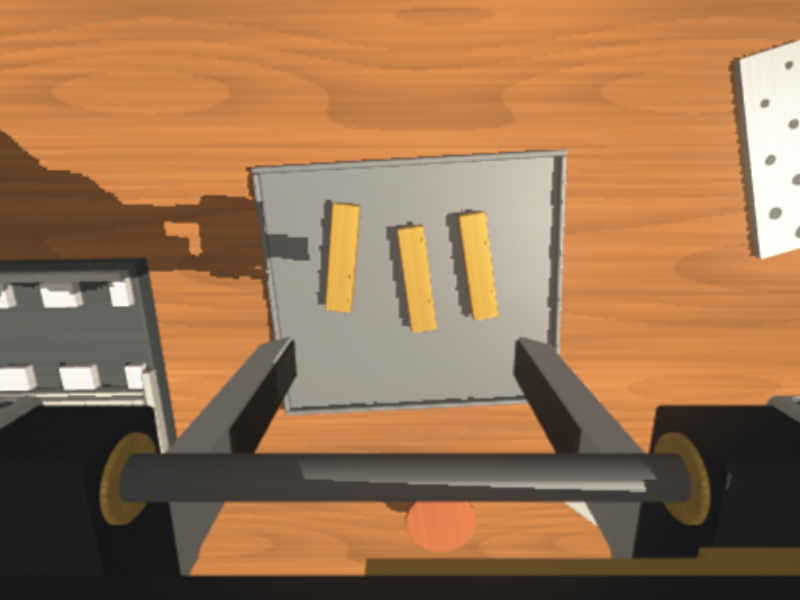

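Wrist pictures (800-px scale): the jig corners are at (228,192) and (587,186), and the turret button is at (263,318). The full ribs are at (451,218), (516,217), (451,302) and (513,301). The bars are at (343,258), (417,279) and (479,266).

```bash
python3 - <<'E'
from h import *
f=512/800
def L(n):
    d=np.load(f'w_{n}.npz'); return d['K'],d['R'],d['t']
cj,ct=L('jig'),L('tray')
im=cv2.imread('pics/w_jig.png'); g=im.min(2)
def blobs(y0,y1,x0,x1,T=170):
    m=np.zeros_like(g); m[y0:y1,x0:x1]=(g[y0:y1,x0:x1]>T)*255
    n,_,st,ce=cv2.connectedComponentsWithStats(m); return [(s[:4].tolist(),c.round(1).tolist()) for s,c in zip(st[1:],ce[1:]) if s[4]>30]
for r in((134,150),(184,201)):
    for b,c in blobs(*r,240,380): print(b,c,ray([c],.028,cj)[0,:2].round(4), 'top/bot x',ray([[c[0],b[1]],[c[0],b[1]+b[3]]],.028,cj)[:,0].round(4))
cor=np.array([[228,192],[587,186],[583,376]])*f
print('corners',ray(cor,.02,cj)[:,:2].round(4).tolist())
print('button',ray(np.array([[263,318]])*f,.093,cj)[:,:2].round(4))
# ring_above top ellipse
m=((g>165)*255).astype('uint8'); m[:, :140]=0; m[:,200:]=0; m[:165]=0; m[225:]=0
c=max(cv2.findContours(m,0,2)[0],key=cv2.contourArea); print('ringtop bbox',cv2.boundingRect(c), ray([cv2.minEnclosingCircle(c)[0]],.09,cj)[:,:2].round(4))
# bars
t=cv2.imread('pics/w_tray.png'); h=cv2.cvtColor(t,cv2.COLOR_BGR2HSV)
m=cv2.inRange(h,(18,120,150),(35,255,255)); m[:, :165]=0; m[:,365:]=0;m[240:]=0
for c in cv2.findContours(m,0,2)[0]:
    if cv2.contourArea(c)<300: continue
    P=ray(c[:,0],.019,ct)[:,:2]*1000
    (cx,cy),sz,a=cv2.minAreaRect(P.astype('float32')); print('bar',round(cx,1),round(cy,1),np.round(sz,1),round(a,1))
tc=np.array([[252,170],[566,153],[558,400],[287,411]])*f
print('tray',ray(tc,.012,ct)[:,:2].round(3).tolist())
E
```

```text
[246, 134, 11, 15] [251.1, 140.9] [ 0.5111 -0.0286] top/bot x [0.5022 0.5218]
[279, 134, 21, 14] [288.6, 140.4] [0.5104 0.0208] top/bot x [0.5021 0.5204]
[321, 134, 21, 14] [330.9, 140.5] [0.5105 0.0765] top/bot x [0.5021 0.5204]
[363, 134, 12, 13] [368.6, 140.0] [0.5098 0.1261] top/bot x [0.502 0.519]
[359, 185, 11, 15] [364.0, 192.2] [0.5812 0.1269] top/bot x [0.5709 0.5924]
[242, 187, 16, 14] [250.8, 194.1] [ 0.584  -0.0295] top/bot x [0.5739 0.594 ]
[279, 187, 19, 14] [288.0, 193.5] [0.5831 0.022 ] top/bot x [0.5738 0.594 ]
[319, 186, 20, 15] [328.4, 193.0] [0.5824 0.0778] top/bot x [0.5724 0.5939]
[370, 190, 6, 11] [372.3, 195.3] [0.5856 0.1388] top/bot x [0.578  0.5939]
corners [[0.4884, -0.1678], [0.4832, 0.1357], [0.6577, 0.1505]]
button [[ 0.5767 -0.1232]]
ringtop bbox (147, 179, 50, 43) [[ 0.5738 -0.1203]]
bar 498.8 369.4 [88.1 21.2] 8.1
bar 488.3 419.9 [88.6 21. ] 9.8
bar 481.1 308.1 [22.1 88.9] 83.6
tray [[0.411, 0.239], [0.399, 0.486], [0.613, 0.498], [0.623, 0.252]]
```

```bash
cat >> h.py <<'E'
JY=.017; JO=np.array([.546,.0498])
def jig(x,y):
    c,s=np.cos(JY),np.sin(JY); return JO+np.array([-c*x+s*y,-s*x-c*y])
def bars(im,cam,z,lo,hi):
    "brass rectangles within world box lo..hi: list of x,y,angle,(len,wid) in m"
    m=cv2.inRange(cv2.cvtColor(im,cv2.COLOR_RGB2HSV),(18,120,110),(35,255,255)); out=[]
    for c in cv2.findContours(m,0,2)[0]:
        if cv2.contourArea(c)<60: continue
        P=ray(c[:,0],z,cam)[:,:2]; r=cv2.minAreaRect((P*1000).astype('float32'))
        (cx,cy),(w,h),a=r; a=a if w>h else a+90; a=(a+90)%180-90
        if lo[0]<cx/1e3<hi[0] and lo[1]<cy/1e3<hi[1]: out.append((cx/1e3,cy/1e3,np.radians(a),round(max(w,h)),round(min(w,h))))
    return sorted(out,key=lambda b:b[1])
def pick(x,y,yaw,z,hi=.11,op=.042,sg=-1):
    robot.gripper_to(op); robot.move_ptp((x,y,hi),down(yaw,sg)); robot.move_linear((x,y,z),.12)
    robot.gripper_to(0); robot.move_linear((x,y,hi),.2); return robot.get_state()['opening']
def place(x,y,yaw,z,hi=.12,op=.042,sg=-1):
    robot.move_ptp((x,y,hi),down(yaw,sg)); robot.move_linear((x,y,z),.1,threshold=12)
    robot.gripper_to(op); robot.move_linear((x,y,hi),.2)
E
python3 - <<'E'
from h import *
B=[(.4811,.3081,-.112),(.4988,.3694,.141),(.4883,.4199,.171)]
for i,(b,y) in enumerate(zip(B,(.056,0,-.056))):
    if i:
        im,c=snap('top'); cur=bars(im,c,.019,(.4,.24),(.63,.5)); print(np.round(cur,3).tolist())
        near=min(cur,key=lambda k:np.hypot(k[0]-b[0],k[1]-b[1]))
        if np.hypot(near[0]-b[0],near[1]-b[1])>.009: print('moved',b,near); break
    o=pick(*b,.026); print('opening',o)
    if not .018<o<.027: break
    place(*jig(0,y),JY,.042)
print(robot.get_state()['time'])
robot.move_ptp((.50,-.02,.25),down()); im,c=snap('wrist','w_jig2')
print(np.round(bars(im,c,.034,(.4,-.1),(.7,.2)),3).tolist(), [jig(0,y).round(3) for y in(.056,0,-.056)], robot.get_state()['time'])
E
```

```text
opening 0.021905318726049724
[[0.501, 0.367, 0.138, 85.0, 22.0], [0.49, 0.418, 0.176, 87.0, 22.0]]
opening 0.021578185935012824
[[0.491, 0.418, 0.173, 87.0, 22.0]]
opening 0.021936006895654087
23.8083
[[0.546, -0.006, 0.016, 89.0, 21.0], [0.541, 0.05, 0.039, 81.0, 21.0], [0.543, 0.106, 0.004, 87.0, 21.0]] [array([ 0.547, -0.006]), array([0.546, 0.05 ]), array([0.545, 0.106])] 24.6333
```

```bash
cat >> h.py <<'E'
TUR=np.array([.5768,-.1240])
def turn(da,n=5):
    "rotate tool about its axis by da rad clockwise seen from above"
    for i in range(n):
        q=np.array(robot.get_state()['qpos'],float); q[6]-=da/n; robot.goto_joints(q)
    s=robot.get_state(); return np.round(s['moment'],2),np.round(s['force'],1)
E
python3 - <<'E'
from h import *
robot.gripper_to(.085); robot.move_ptp((*TUR,.16),down(.3))
im,c=snap('wrist','w_tur'); print(np.round(robot.get_state()['qpos'],2),robot.get_state()['time'])
a=cv2.imread('pics/w_jig2.png')
cv2.imwrite('pics/v5.png',cv2.resize(np.hstack([a[100:300,130:430],im[:,:,::-1][90:290,106:406]]),(800,267),interpolation=cv2.INTER_CUBIC))
np.savez('w_tur.npz',K=c[0],R=c[1],t=c[2])
E
```

```text
[-0.3   0.48  0.6   1.78 -0.32  0.98  2.3 ] 26.175
```

View pics/v5.png

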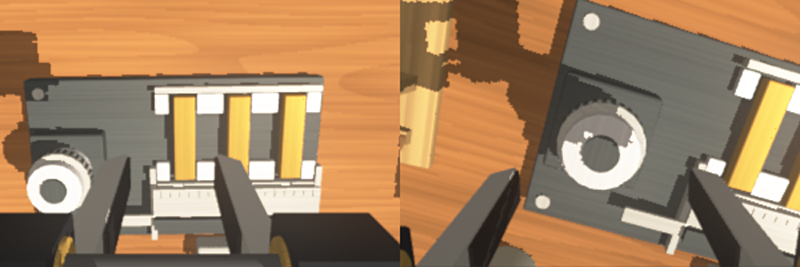

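The left half shows three bars in their lanes, the middle one's far end hidden by a finger. The right half shows the turret centred between the open fingers, with its button at about full-frame pixel (257,204).

```bash
python3 - <<'E'
from h import *
d=np.load('w_tur.npz'); c=(d['K'],d['R'],d['t'])
p=ray([[256.8,204]],.093,c)[0,:2]; print(p.round(4))
t=(p+TUR)/2 if np.hypot(*(p-TUR))<.006 else TUR
print('t',t)
robot.move_ptp((*t,.16),down(.3)); robot.move_linear((*t,.083),.1)
s0=robot.get_state(); robot.gripper_to(0); s=robot.get_state(); print('op',s['opening'],np.array(s['force'])-s0['force'])
for k in range(7):
    print(turn(.2,1),robot.get_state()['qpos'][6].round(2))
print(np.round(robot.get_state()['ee_pos'],4),robot.get_state()['time'])
E
```

```text
[ 0.5751 -0.1254]
t [ 0.57595922 -0.12470959]
op 0.0590158629719039 [ 4.32105851 -7.75455253 -3.13343296]
(array([ 0.23, -0.16, -0.09]), array([ 1.1, -0.8, -1.7])) 2.16
(array([ 0.39, -0.13, -0.05]), array([ 0.2,  0.7, -1.7])) 1.97
(array([ 0.44, -0.18, -0.1 ]), array([ 0.3, -0.5, -1. ])) 1.78
(array([ 0.42, -0.32, -0.09]), array([ 1.1,  1.2, -2.1])) 1.59
(array([ 0.39, -0.33, -0.09]), array([ 1. ,  0.6, -1.8])) 1.4
(array([ 0.29, -0.13, -0.15]), array([0.4, 1.4, 1. ])) 1.2
(array([ 0.33,  0.12, -0.18]), array([-0. ,  0.7,  4.8])) 1.01
[ 0.5768 -0.1257  0.0836] 30.0417
```

```bash
python3 - <<'E'
from h import *
for k in range(2): print(turn(.15,1),robot.get_state()['qpos'][6].round(2))
robot.gripper_to(.085); p=robot.get_state()['ee_pos']; robot.move_linear((p[0],p[1],.16),.15)
robot.move_ptp((.48,-.02,.25),down()); im,c=snap('wrist','w_jig3')
np.savez('w_jig3.npz',K=c[0],R=c[1],t=c[2])
cv2.imwrite('pics/v6.png',cv2.resize(im[80:320,100:420,::-1],(800,600),interpolation=cv2.INTER_CUBIC)); print(robot.get_state()['time'])
E
```

```text
(array([ 0.21,  0.05, -0.07]), array([0.3, 1.4, 4.9])) 0.87
(array([ 0.2 ,  0.19, -0.12]), array([-0.4,  1.5,  5.4])) 0.73
32.8083
```

View pics/v6.png

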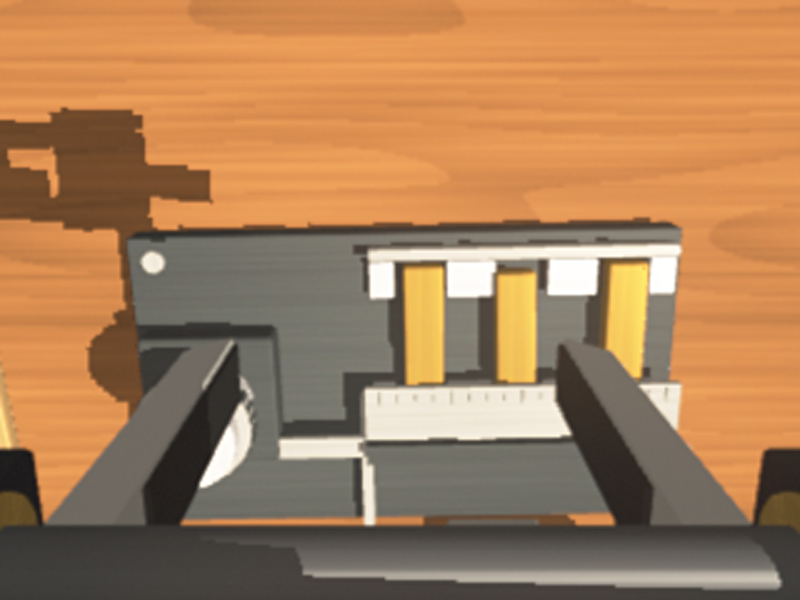

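The straightedge now covers the bars' far ends. Its edge runs from about (366,388) to (680,383) in the crop.

```bash
python3 - <<'E'
from h import *
d=np.load('w_jig3.npz'); c=(d['K'],d['R'],d['t'])
P=ray(np.array([[366,388],[680,383]])/2.5+[100,80],.04,c)[:,:2]; print(P.round(4), 'home edge', jig(-.022,.088).round(4),jig(-.022,-.088).round(4))
# view the rest and scriber
robot.move_ptp((.48,-.35,.25),down()); im,c=snap('wrist','w_rest')
np.savez('w_rest.npz',K=c[0],R=c[1],t=c[2])
cv2.imwrite('pics/v7.png',cv2.resize(im[40:340,70:470,::-1],(800,600),interpolation=cv2.INTER_CUBIC)); print(robot.get_state()['time'])
E
```

```text
[[ 0.5695 -0.0372]
 [ 0.5671  0.1372]] home edge [ 0.5695 -0.0378] [0.5665 0.1382]
34.1083
```

View pics/v7.png

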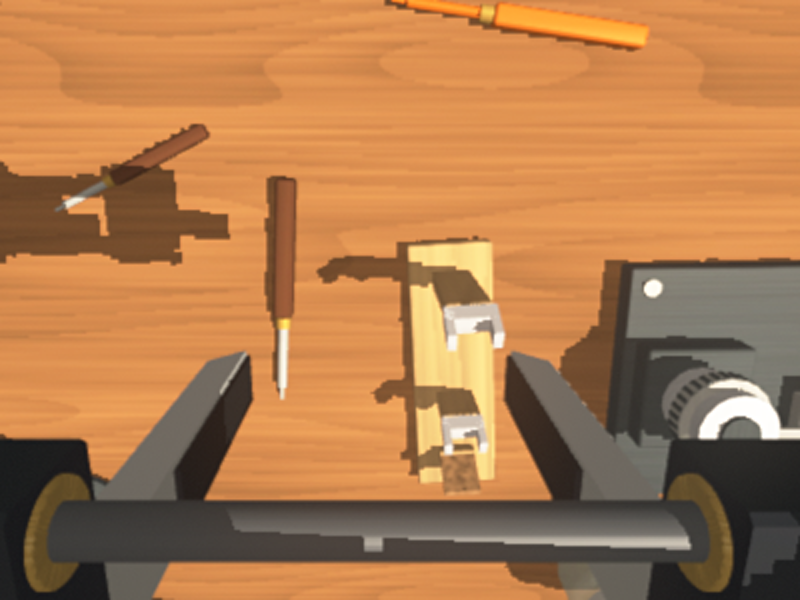

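The crop confirms the scriber: brown, the larger of the two in that colour, with the rear end at (285,178), ferrule at (283,320) and point at (282,398). The rest's U notches are at about (475,325) and (465,432), with the cork at (461,470). I'll zoom in on the rest.

```bash
python3 - <<'E'
from h import *
im=cv2.imread('pics/w_rest.png'); cv2.imwrite('pics/v8.png',cv2.resize(im[155:295,260:340],(400,700),interpolation=cv2.INTER_CUBIC)[:600])
d=np.load('w_rest.npz'); c=(d['K'],d['R'],d['t'])
o=np.array([70,40]); S=lambda *p: np.array(p)/2.+o
print('scr rear/front(top .014)',ray(S([285,179],[283,320]),.014,c)[:,:2].round(4).tolist(),'tip',ray(S([282,398]),.007,c)[:,:2].round(4))
print('P1',ray(S([475,335]),.1213,c)[:,:2].round(4),'P2',ray(S([465.5,432]),.0724,c)[:,:2].round(4))
print('base',ray(S([408,243],[490,240],[420,483],[494,478]),.015,c)[:,:2].round(4).tolist())
# axis handle edge by mask
h=cv2.cvtColor(im,cv2.COLOR_BGR2HSV); m=cv2.inRange(h,(0,100,60),(12,255,160)); m[:, :200]=0;m[:,222:]=0;m[:125]=0;m[205:]=0
cs=max(cv2.findContours(m,0,2)[0],key=cv2.contourArea); print(cv2.boundingRect(cs)); r=cv2.minAreaRect((ray(cs[:,0],.014,c)[:,:2]*1000).astype('float32')); print(r)
E
```

```text
scr rear/front(top .014) [[0.4278, -0.4104], [0.5275, -0.416]] tip [[ 0.5918 -0.4205]]
P1 [[ 0.5024 -0.2964]] P2 [[ 0.5853 -0.2908]]
base [[0.4712, -0.3268], [0.4691, -0.27], [0.6599, -0.3146], [0.6555, -0.2572]]
(206, 129, 12, 70)
((475.8868713378906, -413.5432434082031), (14.984382629394531, 98.08885955810547), 86.1600570678711)
```

View pics/v8.png

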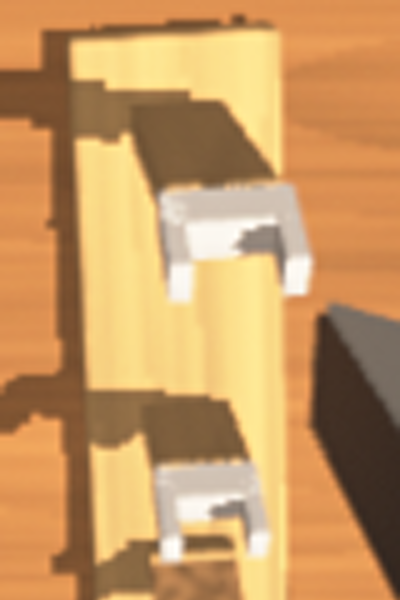

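Rest: notch front-top edges at full-frame px (308,207) and (303,262). Their spacing comes to 91 mm against the expected 91.8 mm, which gives cradle origin (.546,-.2933,.09) and yaw .068. Scriber origin is (.487,-.4142), yaw -.064. I'll grip it with a 30° lean, so that the tool stands upright at the cradle.

```bash
cat >> h.py <<'E'
from scipy.spatial.transform import Rotation as Ro
CP=np.array([.546,-.2933,.09]); CY=.068
def sframe(yaw,slope):
    x=np.array([-np.cos(slope)*np.cos(yaw),-np.cos(slope)*np.sin(yaw),np.sin(slope)])
    y=np.cross([0,0,1],x); y/=np.linalg.norm(y); return np.c_[x,y,np.cross(x,y)]
RC=sframe(CY,np.pi/6)
E
cat > grab.py <<'E'
from h import *
G=RC.T@down(CY); RS=sframe(-.064,0); RT=RS@G
so=np.array([.487,-.4142,.007]); a=RT[:,2]
tcp=so.copy(); tcp+=-.008*np.array([a[0],a[1],0])/np.hypot(a[0],a[1]); tcp[2]=.024
off=RT.T@(so-tcp)              # scriber origin in tool frame
RCt=down(CY); tc=CP+RC@[.001,0,.0015]-RCt@off
print('approach',a.round(2),'off',off.round(4),'place',tc.round(4))
print(robot.ik(tcp,RT),robot.ik(tcp-a*.1,RT),robot.ik(tc,RCt))
import sys
if len(sys.argv)>1:
    robot.gripper_to(.045); robot.move_ptp(tcp-a*.1,RT); robot.move_linear(tcp,.1)
    robot.gripper_to(0); print('open',robot.get_state()['opening'])
    robot.move_linear(tcp+[0,0,.12],.15); robot.move_ptp(tc+[0,0,.08],RCt)
    im,c=snap('wrist','w_held'); im2,c2=snap('side','s_held')
    cv2.imwrite('pics/v9.png',np.hstack([im[60:384,130:400,::-1],cv2.resize(im2[190:330,270:390,::-1],(278,324))]))
    t=CP+[0,0,.08]+RC@[-.104,0,.0015]
    np.savez('held.npz',K=c[0],R=c[1],t=c[2]); print('tip expected px wrist',proj(t,c),'side',proj(t,c2),robot.get_state()['time'])
E
python3 grab.py
```

```text
approach [ 0.5  -0.03 -0.87] off [0.0016 0.     0.0187] place [ 0.5475 -0.2932  0.1105]
[ 1.55432617  0.8263161  -0.91964423  2.00195415  0.91964078  0.28834412
  1.59699571] [ 1.50933683  0.49461402 -0.72147117  2.06138029 -0.19503616  0.33967573
  2.58867757] [ 0.0668428   0.58592023  0.51243413  1.73199785 -0.3489998   0.91546208
  2.36219086]
```

```bash
python3 - <<'E'
from h import *
for al in (0,10,15,20):
  for sg in(-1,1):
    b=np.radians(al); Y=lambda R,ang: R@Ro.from_euler('y',ang).as_matrix()
    G0=np.eye(3); base=sframe(0,0).T@down(0,sg)
    L=Ro.from_rotvec([0,-b,0]).as_matrix()  # test lean in world about y
    for s in(1,):
        RT=Ro.from_euler('z',-.064).as_matrix()@L@down(0,sg)
        Rc=Ro.from_euler('z',CY).as_matrix()@Ro.from_rotvec([0,np.pi/6-b,0]).as_matrix()@down(0,sg)
        f=lambda q: None if q is None else np.round(q,2).tolist()
        print(al,sg,RT[:,2].round(2),Rc[:,2].round(2)); 
        for p,R in(((.48,-.414,.12),RT),((.48,-.414,.023),RT),((.5475,-.293,.19),Rc),((.5475,-.293,.11),Rc)): print('  ',f(robot.ik(p,R)))
E
```

```text
0 -1 [ 0.  0. -1.] [-0.5  -0.03 -0.87]
   [0.25, 0.61, 0.57, 1.69, -0.39, 0.96, 2.48]
   [0.3, 0.74, 0.51, 1.73, -0.47, 0.8, 2.54]
   [0.02, 0.79, 0.56, 1.3, -0.1, 1.59, 2.18]
   [0.02, 0.88, 0.54, 1.35, -0.14, 1.47, 2.18]
0 1 [ 0.  0. -1.] [-0.5  -0.03 -0.87]
   [-0.04, 0.83, 1.08, 1.7, -0.81, 1.12, -0.35]
   [-0.03, 1.01, 1.08, 1.74, -1.03, 1.06, -0.21]
   [-0.24, 1.06, 1.2, 1.31, -0.54, 1.69, -0.6]
   [-0.25, 1.16, 1.18, 1.36, -0.63, 1.6, -0.59]
10 -1 [ 0.17 -0.01 -0.98] [-0.34 -0.02 -0.94]
   [0.33, 0.53, 0.51, 1.81, -0.52, 0.79, 2.62]
   [0.42, 0.66, 0.39, 1.84, -0.61, 0.62, 2.72]
   [0.01, 0.69, 0.57, 1.42, -0.16, 1.41, 2.21]
   [0.02, 0.77, 0.55, 1.48, -0.2, 1.28, 2.21]
10 1 [ 0.17 -0.01 -0.98] [-0.34 -0.02 -0.94]
   [-0.03, 0.76, 1.08, 1.82, -0.97, 1.02, -0.18]
   [0.08, 0.85, 0.89, 1.85, -1.08, 0.85, -0.09]
   [-0.28, 0.97, 1.2, 1.44, -0.61, 1.54, -0.57]
   [-0.27, 1.07, 1.17, 1.49, -0.7, 1.44, -0.55]
15 -1 [ 0.26 -0.02 -0.97] [-0.26 -0.02 -0.97]
   [0.39, 0.49, 0.46, 1.86, -0.6, 0.72, 2.72]
   [0.61, 0.61, 0.17, 1.89, -0.56, 0.5, 2.72]
   [0.01, 0.64, 0.57, 1.49, -0.19, 1.33, 2.23]
   [0.03, 0.72, 0.54, 1.54, -0.23, 1.19, 2.24]
15 1 [ 0.26 -0.02 -0.97] [-0.26 -0.02 -0.97]
   [-0.02, 0.74, 1.08, 1.87, -1.08, 0.98, -0.08]
   [0.21, 0.74, 0.71, 1.9, -1.08, 0.72, -0.03]
   [-0.29, 0.91, 1.2, 1.5, -0.64, 1.46, -0.56]
   [-0.29, 1.02, 1.17, 1.55, -0.73, 1.36, -0.52]
20 -1 [ 0.34 -0.02 -0.94] [-0.17 -0.01 -0.98]
   [0.49, 0.46, 0.35, 1.91, -0.68, 0.64, 2.82]
   [0.78, 0.6, -0.01, 1.93, -0.59, 0.4, 2.8]
   [0.02, 0.59, 0.56, 1.55, -0.22, 1.24, 2.25]
   [0.03, 0.68, 0.54, 1.61, -0.26, 1.1, 2.27]
20 1 [ 0.34 -0.02 -0.94] [-0.17 -0.01 -0.98]
   [0.1, 0.61, 0.9, 1.92, -1.06, 0.84, -0.04]
   [0.36, 0.67, 0.53, 1.95, -1.12, 0.6, 0.07]
   [-0.31, 0.86, 1.2, 1.56, -0.67, 1.38, -0.53]
   [-0.29, 0.97, 1.16, 1.62, -0.77, 1.29, -0.48]
```

```bash
python3 - <<'E'
s=open('grab.py').read()
a=s.index('G=RC'); b=s.index('print(\'approach')
s=s[:a]+'''RS=sframe(-.064,0); RT=down(-.064); a=RT[:,2]
so=np.array([.487,-.4142,.007]); tcp=np.array([so[0],so[1],.0215]); off=RT.T@(so-tcp)
RCt=RC@RS.T@RT; tc=CP+RC@[.001,0,.0015]-RCt@off
'''+s[b:]
open('grab.py','w').write(s)
E
python3 grab.py go
```

```text
approach [ 0.  0. -1.] off [0.     0.     0.0145] place [ 0.5531 -0.2928  0.1044]
[ 0.29594246  0.74682769  0.50661077  1.71732081 -0.47606362  0.80270228
  2.5334488 ] [ 0.2481539   0.61605144  0.57438569  1.67756274 -0.39181008  0.96513725
  2.47192462] [ 0.02660404  0.89016976  0.54000703  1.33225379 -0.14578258  1.46731017
  2.17398641]
open 0.013483958350767827
tip expected px wrist [[256.77687968 361.64239101]] side [[348.62978429 216.32023968]] 38.95
```

View pics/v9.png

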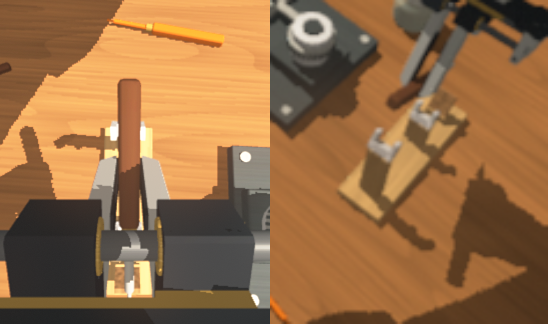

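The scriber is held centrally over the rest with its point towards the cork. I'll lower it in and let go.

```bash
cat > put.py <<'E'
from h import *
zc=RC[:,2]; p=np.array([.5531,-.2928,.1044])
robot.move_linear(p+zc*.035,.12); print(robot.move_linear(p,.06,threshold=8))
print(np.round(robot.get_state()['ee_pos'],4)); robot.gripper_to(.04); R=np.array(robot.get_state()['tool_rot']); e=np.array(robot.get_state()['ee_pos'])
robot.move_linear(e-R[:,2]*.08,.15); 
robot.move_ptp((.48,-.30,.27),down(CY)); im,c=snap('wrist','w_cr'); im2,c2=snap('side','s_cr')
cv2.imwrite('pics/v10.png',np.hstack([cv2.resize(im[90:290,170:345,::-1],(350,400)),cv2.resize(im2[210:310,290:380,::-1],(360,400))]))
np.savez('w_cr.npz',K=c[0],R=c[1],t=c[2])
for q in((0.06,0,0),(-.04,0,0),(-.105,0,0)): print(q,proj(CP+RC@q,c).round(1),proj(CP+RC@q,c2).round(1))
print(robot.get_state()['time'])
E
python3 put.py
```

```text
True
[ 0.5521 -0.2926  0.1034]
(0.06, 0, 0) [[259.6 194.7]] [[317.4 251.3]]
(-0.04, 0, 0) [[259.3 245.4]] [[333.7 239.7]]
(-0.105, 0, 0) [[259.2 269.7]] [[343. 233.]]
42.475
```

View pics/v10.png

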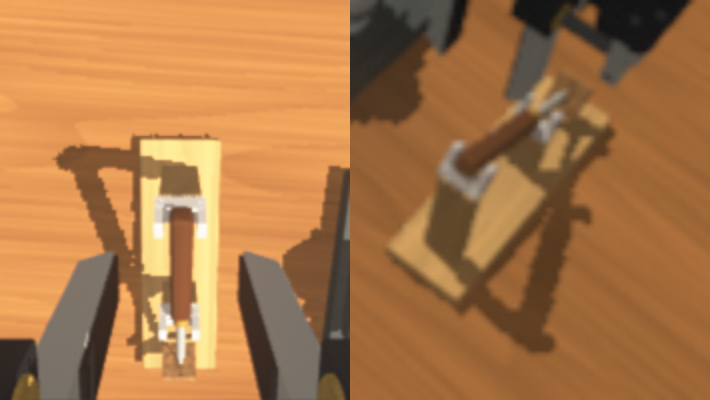

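The scriber lies in both notches, with its ends within 1–2 px of where they should be. I'll regrip it with an upright tool and hover at mark 1.

```bash
cat > hover.py <<'E'
from h import *
robot.gripper_to(.036); robot.move_ptp((*CP[:2],.17),down(CY)); robot.move_linear(CP,.1); robot.gripper_to(0)
print('open',robot.get_state()['opening'],np.round(robot.get_state()['ee_pos'],4))
robot.move_linear(CP+[0,0,.12],.12)
tip=Ro.from_euler('z',JY-CY).as_matrix()@RC@[-.105,0,0]
m=np.r_[jig(-.018,.075),.0365]-tip
robot.move_ptp(m+[0,0,.05],down(JY))
robot.move_linear(m+[0,0,.018],.08)
t=np.r_[jig(-.018,.075),.0545]
out=[]
for n in('wrist','side','top'):
    im,c=snap(n,'hv_'+n); p=proj(t,c)[0]; print(n,p.round(1)); x,y=p.astype(int)
    x=np.clip(x,50,461); y=np.clip(y,50,333); o=cv2.resize(im[y-50:y+50,x-50:x+50,::-1],(260,260),interpolation=cv2.INTER_CUBIC); out.append(o)
cv2.imwrite('pics/v11.png',np.hstack(out)); print(robot.get_state()['time'])
E
python3 hover.py
```

```text
open 0.01385519990001508 [ 0.5462 -0.2933  0.0903]
wrist [258.6 311.6]
side [259.5 191.5]
top [251.9 190.3]
47.7083
```

View pics/v11.png

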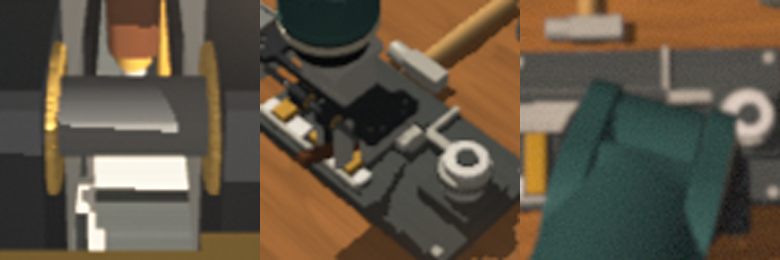

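The point is hidden behind the gripper's crossbar in the wrist view. The handle front shows at full-frame px (259,283), so I'll check that against the model and then draw.

```bash
cat > draw.py <<'E'
from h import *
Rz=Ro.from_euler('z',JY-CY).as_matrix()@RC; tip=Rz@[-.105,0,0]
e=np.array(robot.get_state()['ee_pos']); c=info('wrist')
for q in((-.04,0,.007),(-.04,0,0),(-.046,0,.0035)): print(q,proj(e+Rz@q,c).round(1))
import sys
if len(sys.argv)>1:
    P=lambda y,z: np.r_[jig(-.018,y),z]-tip
    robot.move_linear(P(.075,.0365),.03)
    f0=np.array(robot.get_state()['force']); t0=robot.get_state()['time']
    robot.move_linear(P(-.075,.0365),.024)
    s=robot.get_state(); print('df',np.round(np.array(s['force'])-f0,2),s['time']-t0,np.round(s['ee_pos']-P(-.075,.0365),4))
    robot.move_linear(P(-.075,.06),.03)
    im,cw=snap('wrist','dr_w'); 
    robot.move_linear(P(-.075,.16),.12); print(robot.get_state()['time'])
E
python3 draw.py
```

```text
(-0.04, 0, 0.007) [[257.9 283.5]]
(-0.04, 0, 0) [[257.9 274.2]]
(-0.046, 0, 0.0035) [[257.9 282.9]]
```

```bash
python3 draw.py go
```

```text
(-0.04, 0, 0.007) [[257.9 283.5]]
(-0.04, 0, 0) [[257.9 274.2]]
(-0.046, 0, 0.0035) [[257.9 282.9]]
df [-0.17  1.98 -0.75] 6.399999999999999 [ 0. -0.  0.]
56.825
```

```bash
python3 - <<'E'
from h import *
im=cv2.imread('pics/hv_wrist.png')
# hover pose model
Rz=Ro.from_euler('z',JY-CY).as_matrix()@RC
# camera relative to tool is fixed: use the current state (same orientation)
e=np.array(robot.get_state()['ee_pos']); c=info('wrist')
for q in((.06,0,.007),(.06,0,-.007),(.06,.007,0),(.06,-.007,0),(-.105,0,0)): print(q,proj(e+Rz@q,c).round(1))
cv2.imwrite('pics/v12.png',np.hstack([cv2.resize(im[90:330,160:360],(500,600),interpolation=cv2.INTER_CUBIC),cv2.resize(cv2.imread('pics/dr_w.png')[90:330,200:320],(300,600),interpolation=cv2.INTER_CUBIC)]))
E
```

```text
(0.06, 0, 0.007) [[257.3 176. ]]
(0.06, 0, -0.007) [[257.4 156.1]]
(0.06, 0.007, 0) [[242.  165.7]]
(0.06, -0.007, 0) [[272.7 165.6]]
(-0.105, 0, 0) [[258.1 311.7]]
```

View pics/v12.png

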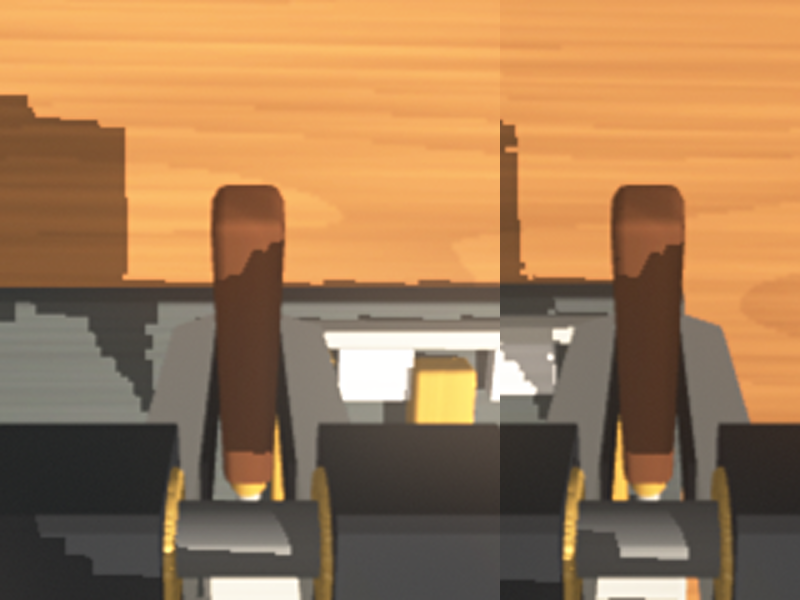

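The rear end of the handle shows about 4–7 px lower than the model, which might mean a small pitch error. There is time in hand, so I'll check the point itself from the top and side cameras with the scriber turned sideways.

```bash
python3 - <<'E'
from h import *
yaw=-1.5; robot.move_ptp((.5,-.02,.25),down(yaw))
Rz=Ro.from_euler('z',yaw-CY).as_matrix()@RC; e=np.array(robot.get_state()['ee_pos']); out=[]
for n in('top','side'):
    im,c=snap(n,'tc_'+n)
    for q in((-.105,0,0),(-.04,0,0),(.06,0,0)): print(n,q,proj(e+Rz@q,c).round(1))
    x,y=proj(e+Rz@[-.08,0,0],c)[0].astype(int); print('crop',x-30,y-30); out.append(cv2.resize(im[y-30:y+30,x-30:x+30,::-1],(400,400),interpolation=cv2.INTER_CUBIC))
cv2.imwrite('pics/v13.png',np.hstack(out)); print(robot.get_state()['time'])
E
```

```text
top (-0.105, 0, 0) [[286.1 204.5]]
top (-0.04, 0, 0) [[263.2 204.5]]
top (0.06, 0, 0) [[224.6 204.6]]
crop 247 174
side (-0.105, 0, 0) [[267.8 187.5]]
side (-0.04, 0, 0) [[251.3 168.1]]
side (0.06, 0, 0) [[225.8 138.1]]
crop 231 150
58.025
```

View pics/v13.png

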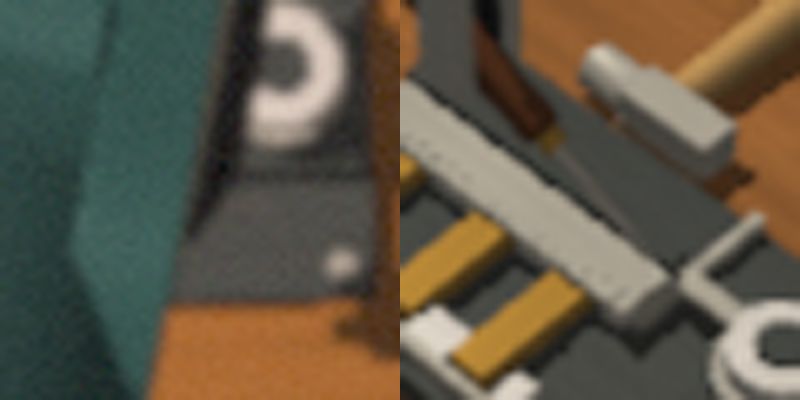

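In the side view the shaft runs from (253,169) to a point at about (268,187.5), exactly where the model puts it, so the marks were passed. Now the scriber goes back and the ring is opened.

```bash
python3 - <<'E'
from h import *
p=CP+RC@[.001,0,.001]
robot.move_ptp(p+[0,0,.12],down(CY)); robot.move_linear(p+[0,0,.03],.12); print(robot.move_linear(p,.05,threshold=8),np.round(robot.get_state()['ee_pos']-p,4))
robot.gripper_to(.036); robot.move_linear(p+[0,0,.1],.15)
robot.gripper_to(.085); t=np.array([.5762,-.1247])
robot.move_ptp((*t,.16),down(-1.0)); im,c=snap('side','s_back')
for q in((.06,0,0),(-.105,0,0)): print(proj(CP+RC@q,c).round(1))
print(np.round(robot.get_state()['qpos'],2))
robot.move_linear((*t,.083),.1); robot.gripper_to(0); print('op',robot.get_state()['opening'])
for k in range(7): print(turn(-.21,1),robot.get_state()['qpos'][6].round(2))
robot.gripper_to(.085); robot.move_linear((*t,.16),.15)
robot.move_ptp((.48,-.02,.25),down()); im2,c2=snap('wrist','w_jig4')
np.savez('w_jig4.npz',K=c2[0],R=c2[1],t=c2[2])
print(np.round(bars(im2,c2,.034,(.4,-.1),(.7,.2)),3).tolist(),robot.get_state()['time'])
cv2.imwrite('pics/v14.png',np.hstack([cv2.resize(im2[80:320,100:420,::-1],(500,375)),cv2.resize(im[210:310,290:370,::-1],(300,375))]))
E
```

```text
True [-0.0001  0.0002 -0.0008]
[[317.4 251.3]]
[[343. 233.]]
[-0.44  0.54  0.81  1.79 -0.46  1.01  1.12]
op 0.059110976424725625
(array([-0.24,  0.88,  0.1 ]), array([-3.2, -0.7,  3.2])) 1.39
(array([-0.44,  1.05,  0.13]), array([-4.6, -1.6,  4.8])) 1.6
(array([-0.64,  1.07,  0.12]), array([-4.6, -2.5,  5.2])) 1.8
(array([-0.83,  0.94,  0.12]), array([-4.8, -3.6,  3.5])) 2.0
(array([-0.86,  0.87,  0.11]), array([-3.7, -4.2,  2.9])) 2.2
(array([-0.95,  0.77,  0.1 ]), array([-2.9, -3.7,  2.7])) 2.39
(array([-1.31,  0.36,  0.11]), array([-1.2, -4.6, -1.9])) 2.59
[[0.545, -0.006, 0.017, 89.0, 21.0], [0.548, 0.046, 0.037, 90.0, 21.0], [0.534, 0.105, 0.017, 69.0, 22.0]] 70.7583
```

View pics/v14.png

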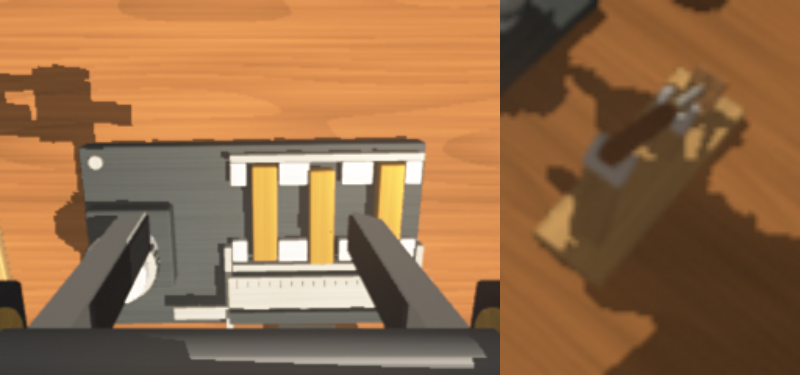

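The bars are loose, the straightedge is withdrawn, and the scriber lies in the rest. I'll check the blade edge and then move the bars back.

```bash
python3 - <<'E'
from h import *
d=np.load('w_jig4.npz'); c=(d['K'],d['R'],d['t'])
P=ray(np.array([[100+240*.64,80+y*.64] for y in(272,276,280)]),.04,c); print('blade edge x',P[:,0].round(4),'open',jig(-.058,.08).round(4))
TC=np.array([.512,.369]); u=np.array([-np.sin(.055),np.cos(.055)])
for b,d in zip([(.544,.1055,.017),(.547,.047,.03),(.546,-.006,.017)],(.065,0,-.065)):
    o=pick(*b,.042); print(o)
    if not .018<o<.027: break
    place(*(TC+d*u),.055,.0275,hi=.11)
robot.move_ptp((.40,.2,.30),down()); im,c=snap('top','fin_top'); print(np.round(bars(im,c,.019,(.38,.2),(.66,.52)),3).tolist(),robot.get_state()['time'])
E
```

```text
blade edge x [0.5991 0.6032 0.6072] open [ 0.6054 -0.0292]
0.02189969784153239
0.021336298391249172
0.021648361662423676
[[0.515, 0.301, 0.046, 88.0, 20.0], [0.531, 0.369, 0.053, 51.0, 20.0]] 91.1667
```

```bash
python3 - <<'E'
from h import *
robot.move_ptp((.45,.33,.27),down()); im,c=snap('wrist'); print(np.round(bars(im,c,.019,(.38,.2),(.66,.52)),3).tolist())
robot.move_ptp((.44,-.02,.30),down()); im,c=snap('wrist'); g=im.min(2)
for y in(-.02,-.005,.02):
    xs=np.arange(.56,.66,.004); p=proj(np.c_[xs,xs*0+y,xs*0+.04],c).round().astype(int)
    print(y,[(round(x,3),int(g[b,a])) for x,(a,b) in zip(xs,p) if 0<=b<384])
p=proj([CP+RC@[0.02,0,.007],CP+RC@[.045,0,.007]],c).round().astype(int); print(p.tolist())
print(robot.get_state()['time'])
E
```

```text
[[0.514, 0.304, 0.05, 89.0, 22.0], [0.512, 0.369, 0.052, 90.0, 21.0], [0.506, 0.433, 0.055, 89.0, 21.0]]
-0.02 [(np.float64(0.56), 117), (np.float64(0.564), 113), (np.float64(0.568), 117), (np.float64(0.572), 120), (np.float64(0.576), 134), (np.float64(0.58), 134), (np.float64(0.584), 98), (np.float64(0.588), 111), (np.float64(0.592), 229), (np.float64(0.596), 214), (np.float64(0.6), 62), (np.float64(0.604), 135), (np.float64(0.608), 223), (np.float64(0.612), 209), (np.float64(0.616), 225), (np.float64(0.62), 223), (np.float64(0.624), 225), (np.float64(0.628), 224), (np.float64(0.632), 225), (np.float64(0.636), 98), (np.float64(0.64), 80), (np.float64(0.644), 108), (np.float64(0.648), 108), (np.float64(0.652), 70), (np.float64(0.656), 61)]
-0.005 [(np.float64(0.56), 117), (np.float64(0.564), 114), (np.float64(0.568), 117), (np.float64(0.572), 116), (np.float64(0.576), 116), (np.float64(0.58), 116), (np.float64(0.584), 106), (np.float64(0.588), 95), (np.float64(0.592), 229), (np.float64(0.596), 214), (np.float64(0.6), 62), (np.float64(0.604), 135), (np.float64(0.608), 226), (np.float6
[... 270 characters left out ...]
 (np.float64(0.656), 61)]
0.02 [(np.float64(0.56), 116), (np.float64(0.564), 106), (np.float64(0.568), 227), (np.float64(0.572), 251), (np.float64(0.576), 251), (np.float64(0.58), 249), (np.float64(0.584), 251), (np.float64(0.588), 184), (np.float64(0.592), 230), (np.float64(0.596), 214), (np.float64(0.6), 60), (np.float64(0.604), 147), (np.float64(0.608), 192), (np.float64(0.612), 211), (np.float64(0.616), 225), (np.float64(0.62), 223), (np.float64(0.624), 224), (np.float64(0.628), 223), (np.float64(0.632), 229), (np.float64(0.636), 90), (np.float64(0.64), 99), (np.float64(0.644), 108), (np.float64(0.648), 108), (np.float64(0.652), 70), (np.float64(0.656), 61)]
[[53, 241], [42, 230]]
93.425
```

```bash
python3 -c "
from rig import robot
print(robot.sign_off())"
```

```text
the job is handed in; nothing more can be done
None
```

I finished every step and handed the job in at about 93 s, but the hand-in returned no verdict; my last checks show three bars flat in the tray, the straightedge drawn back to its open position, and (on the last look, at about 70 s) the scriber in its rest.

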